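Put the blue labware away in its tray

ROBOT

A 6-joint arm with a two-finger parallel gripper is mounted at the origin on the work surface. World frame = base frame: x ahead of the robot, y to its left, z up, the work surface at z = 0. Lengths are in m, angles in degrees, forces in N, time in s.
With the tool pointing down it reaches from about 0.25 to 0.725 m from the base axis. Payload 9.7 kg.
Tool frame: the origin (TCP) lies at the very end of the fingers, on their centre line; the grasp point (between the pads) lies 19 mm behind it; x points along the fingers, y is the direction in which the jaws open and shut, and the axes are right-handed (so a half turn about x gives the same grasp; the last joint's range is limited). The gripper opens to 85 mm and grips with 20 to 120 N. Pads are 22 mm wide; open, the fingers measure 114 mm over their backs; the gripper's body (76 mm by 85 mm) begins 54 mm behind the grasp point. The pads swing forward as they close: fully open they stand 13 mm farther back than shut.
Start: joints at [77.292, 4.979, 10.078, 95.1, 0, 90], TCP at [0.121, 0.537, 0.231] pointing down, gripper open.
Joint ranges: [-179.16, 179.16], [-48.56, 103.87], [-65.8, 70.77], [-126.05, 130.52], [-82.76, 87.17], [-180, 180]. Speed limits (degrees/s): [127.2, 127.2, 147.25, 180, 180, 180].

INTERFACE

Orientations are given as [roll, pitch, yaw] about the fixed x, y, z axes, in that order (R = Rz(yaw) Ry(pitch) Rx(roll)).
In Python, from workcell import get_obs, cams, bot gives the robot as it stands.
- The arm moves only by the tool apply_moves, never from a script. Its argument "rows" is a list that holds one entry, the list of rows, each a list of 7 numbers: the shift along the tool's x, y, z in mm, then the turn, a rotation vector about the tool's x, y, z in rad, then the opening, from 0 (shut) to 1 (fully open). A call has 1 to 20 rows; each row is the pose to reach, as a shift and turn from the pose measured when the call began, along the tool's axes at that moment; what a row does not reach only later rows make up. A row lasts 1/10 s, in which the tool goes at most 50 mm and 8.59 degrees, less where a joint would pass 70% of its speed; a pose out of reach is approached as far as the arm can. A call with a gripper value outside its range is refused whole. The fingers move at their own pace and stop on an object; "newtons" is the grip in N (left out, the last holds). Time passes only in rows, so rows that repeat a pose let the fingers close. It gives the time, the measured TCP pose, the force and the opening at its end, in the units of the state.
- get_obs(): the state, without advancing time (a new reading comes with each control period).
- cams.camera(name): name is "scene" or "top" or "wrist"; returns a dict with "pixels" (420x560x3 uint8, red, green, blue), "range_z" (420x560 float32, m along the optical axis (not along the pixel's ray), 0 where there is no reading), "fx", "fy", "cx", "cy" (pixels), "eye" and "attitude" of the camera in the world. Camera axes: x right, y up, looking along -z (the intrinsics and any distortion apply to the point x, -y, -z); pixel columns grow to the right and rows downward; lengths in m; the calibration is good to about 2 mm. The wrist camera is an equidistant fisheye: a pixel r from the principal point sees the ray r / f radians off the axis. A picture is of the moment at which its call begins.
- bot.job_done(): hands the job in, once; it reports no verdict.
Trained networks look in a picture, given as the dict that the camera call returned (one of the last four; its "shot" number tells which), for a name from the list of things; names that differ only in an ending like _2 or _b are one class to them, and where a whole thing is asked for, a point or a joint stands for the part that bears it (a point fixed in the world has none). Each returns a list of dicts, best first, with "confidence" (0 to 1); they miss things now and then, are a little off and sometimes report something else, mostly with a low value. They report only what shows in the picture. A call takes as long as a camera call. They do not tell look-alikes from the thing itself.
- cams.find_in(label, picture): "at" ([x, y, z] in m, in world coordinates, good to about 4 mm: the middle of the surface that is visible of it).
The state is a dict: "time": time; "q": joint angles; "qd": joint speeds; "joint_efforts": joint torques, N m; "ee_pos": TCP position; "tcp_rot": TCP orientation; "wrist_force": force on the tool from outside, world axes, zero at the start; "torque": the same for the moment, N m; "opening": finger opening in m.
Only numpy, scipy, OpenCV 4.12 (cv2) and the standard library are available. Lean on these libraries where they do the work, as an engineer would, in place of code of your own. Each camera call takes 0.05 s, during which the arm holds its last target.

TASK

Put the clean blue labware away in the white two-bay tray: nest the three blue beakers into one upright stack in the bay with the black rubber lining, deepest at the bottom and shallowest on top, each fully seated on the rim of the one below, and put the two blue stoppers in the plain bay. The white beaker and the yellow stopper belong to another bench: leave them where they stand, and do not disturb the flask on the balance. Let go of everything at the end.

Things in the scene. Friction and masses are not known exactly. Their poses are not given: they have to be found in the camera images.
- tray: loose white tray, 208 (its x) by 106 (y) by 34 mm high, walls and floor 4 mm, 10 mm lug on each short end, 0.7 kg. Origin: centre of underside. A divider 30 mm high at x = 0 parts two bays, 98 mm square inside: beaker bay centred at x = +51 mm, with black rubber lining (top 6 mm above the origin); stopper bay at x = -51 mm, plain white floor (4 mm above the origin). Any yaw.
- beaker_deep_center (a point): deep beaker, dark blue, 92 mm high, open top. Upper 30 mm: straight band, 64 mm outside, 58 mm inside; below it a shoulder steps in to 55 mm, then it tapers to the 36 mm base. Nested, a beaker's shoulder rests on the rim of the one below: its whole band stands out above that rim, the only part then free to grip. Starts upright. Point: on the axis, half-way up; z up
- beaker_medium_center (a point): medium beaker, mid blue, 76 mm high, base 41 mm, upright at the start; same mouth, 30 mm band, shoulder and taper as the deep one. Seated in the deep one, its base is 46 mm above the deep one's base (this point 84 mm above it). Point: on the axis, half-way up; z up
- beaker_shallow_center (a point): shallow beaker, light blue, 60 mm high, base 46 mm, upright at the start; same mouth, 30 mm band, shoulder and taper as the deep one. Seated in the medium one, its base is 46 mm above the medium one's base (this point 76 mm above it). Point: on the axis, half-way up; z up
- stopper_large_center (a point): large blue plastic flask stopper, standing head-down on the bench with its plug pointing straight up: a flat round head with a narrower, slightly tapered plug. Head 40 mm in diameter and 9 mm thick, plug 24 mm (at the head) to 21 mm in diameter and 30 mm long, 39 mm high in all. The point is on the axis, half-way up; z runs up along the plug.
- stopper_small_center (a point): small blue plastic flask stopper, standing head-down on the bench with its plug pointing straight up: a flat round head with a narrower, slightly tapered plug. Head 32 mm in diameter and 8 mm thick, plug 19 mm to 16 mm in diameter and 26 mm long, 34 mm high in all. The point is on the axis, half-way up; z runs up along the plug.
- beaker_white_center (a point): white stacking beaker, of exactly the medium beaker's shape and size (76 mm high, 64 mm across), upright on the bench. Not to be moved. The point is on the axis, half-way up.
- stopper_yellow_center (a point): yellow flask stopper, of exactly the large blue stopper's shape and size, standing head-down on the bench. Not to be moved. The point is on the axis, half-way up.
- balance: laboratory balance, fixed, white with a blue display at its front (its -x end) and a square steel pan behind: 230 mm (its x) by 170 mm (its y), the pan's top 60 mm high and centred at x = +45 mm. Origin at the centre of its underside on the bench.
- flask_center (a point): small amber glass volumetric flask, standing loose on the balance's pan: bulb 48 mm in diameter, slim neck 12 mm, 140 mm high, its top about 200 mm above the bench. Not to be disturbed. The point is on the axis, half-way up.
Mind the look-alikes: they are no part of the job. What is shaped like the tray but purple is not meant. What is shaped like the part that bears stopper_small_center but grey is not meant.

How it is judged (in metres and radians):
At the end, for the whole second after the job is handed in: Deep beaker upright in the lined bay, medium seated in it and shallow in that (within 6 mm of axis, 4 mm of height, 0.12 rad); both blue stoppers down in the plain bay; all five released and at rest; white beaker, yellow stopper and flask upright within 30 mm of their start (x of beaker_deep_center in the frame of tray between 0.017 and 0.085 m and y of beaker_deep_center in the frame of tray between -0.034 and 0.034 m and z of beaker_deep_center in the frame of tray between 0.047 and 0.057 m and horizontal distance between beaker_medium_center and beaker_deep_center below 0.006 m and z of beaker_medium_center in the frame of beaker_deep_center between 0.034 and 0.042 m and horizontal distance between beaker_shallow_center and beaker_medium_center below 0.006 m and z of beaker_shallow_center in the frame of beaker_medium_center between 0.034 and 0.042 m and angle between each of beaker_deep_center, beaker_medium_center, beaker_shallow_center's own z axis and vertical below 0.12 rad and x of stopper_large_center in the frame of tray between -0.1 and -0.002 m and y of stopper_large_center in the frame of tray between -0.049 and 0.049 m and z of stopper_large_center in the frame of tray between 0.006 and 0.033 m and x of stopper_small_center in the frame of tray between -0.1 and -0.002 m and y of stopper_small_center in the frame of tray between -0.049 and 0.049 m and z of stopper_small_center in the frame of tray between 0.006 and 0.033 m and linear speed of each of beaker_deep, beaker_medium, beaker_shallow, stopper_large, stopper_small below 0.02 m/s and not (distance of beaker_white_center from where it was at the start of the episode above 0.03 m or angle between beaker_white_center's own z axis and vertical above 0.4 rad) and not (distance of stopper_yellow_center from where it was at the start of the episode above 0.03 m or angle between stopper_yellow_center's own z axis and vertical above 0.4 rad) and not (distance of flask_center from where it was at the start of the episode above 0.03 m or angle between flask_center's own z axis and vertical above 0.4 rad)); the robot touches nothing.
It fails at once if the white beaker is taken away, shifted by more than 30 mm or tipped over (distance of beaker_white_center from where it was at the start of the episode above 0.03 m or angle between beaker_white_center's own z axis and vertical above 0.4 rad).
It fails at once if the yellow stopper is taken away, shifted by more than 30 mm or tipped over (distance of stopper_yellow_center from where it was at the start of the episode above 0.03 m or angle between stopper_yellow_center's own z axis and vertical above 0.4 rad).
It fails at once if the flask on the balance is taken away, shifted by more than 30 mm or tipped over (distance of flask_center from where it was at the start of the episode above 0.03 m or angle between flask_center's own z axis and vertical above 0.4 rad).
It also fails if it takes over 144 s, if anything falls off the work surface, if the arm or the gripper's body presses on something with over 40 N, if the wrist force passes 120 N, or if a joint passes its speed limit or range.

## Working session

There is one attempt and no reset: what is moved stays moved. The work goes in short steps, Python scripts to look and compute and a tool call to move; the robot and the scene stay as the last step left them, time stands still between calls to the robot, and variables do not carry over. Pictures are saved under pics/ and viewed, and the job is handed in when it is done.

Besides the shell and the picture viewer there is one more tool, called after "Request:" in YAML: its name, and indented under it one key for each argument. apply_moves: Moves the arm, as the interface text tells. Its arguments: {"type":"object","properties":{"rows":{"type":"array"},"newtons":{"type":"number"}},"required":["rows"]}

```bash
ls; mkdir -p pics
python3 - <<'E'
from workcell import get_obs, cams, bot
import cv2
print(get_obs())
for n in ["scene","top","wrist"]:
    c=cams.camera(n)
    cv2.imwrite(f"pics/a_{n}.png",c["pixels"][:,:,::-1])
    print(n,{k:v for k,v in c.items() if k not in("pixels","range_z")})
E
```

```text
pics
{'time': 0.0, 'q': array([ 7.72931020e+01,  5.01071512e+00,  1.00337657e+01,  9.50967170e+01,
       -2.15384341e-03,  8.99990183e+01]), 'qd': array([-0.04149204, -0.02006729,  0.10119717, -0.07195872,  0.00050065,
       -0.13618164]), 'joint_efforts': array([ 4.32127517e-04, -5.20390821e+01,  4.64803433e+01,  1.65902852e-02,
       -6.89592366e-05,  2.28279816e-06]), 'ee_pos': array([0.12094365, 0.53631951, 0.23058057]), 'tcp_rot': array([ -88.32625691,   89.92630214, -101.03217179]), 'wrist_force': array([-0.77299384,  0.15265275, -0.66492386]), 'torque': array([ 0.02594235, -0.00309018,  0.00791765]), 'opening': 0.08555069520526741}
scene {'fx': 536.9209494791216, 'fy': 536.9209494791216, 'cx': 290.1912569068448, 'cy': 211.53590369229227, 'eye': array([ 1.32500248, -0.06725142,  1.07056128]), 'attitude': array([40.71911443,  0.38280647, 85.19859551]), 'shot': 1}
top {'fx': 406.9855657457869, 'fy': 406.9855657457869, 'cx': 281.76425785569876, 'cy': 208.13245427936795, 'eye': array([0.3233362 , 0.0127108 , 1.01051474]), 'attitude': array([ 10.33022404,  -0.28754171, -89.4525931 ]), 'shot': 2}
wrist {'fx': 325.19226210127806, 'fy': 325.19226210127806, 'cx': 283.65690033572974, 'cy': 212.87316619717143, 'eye': array([0.05219545, 0.55196137, 0.37287963]), 'attitude': array([-1.63169965e+01,  5.85580612e-02,  7.72939558e+01]), 'shot': 3}
```

View pics/a_scene.png

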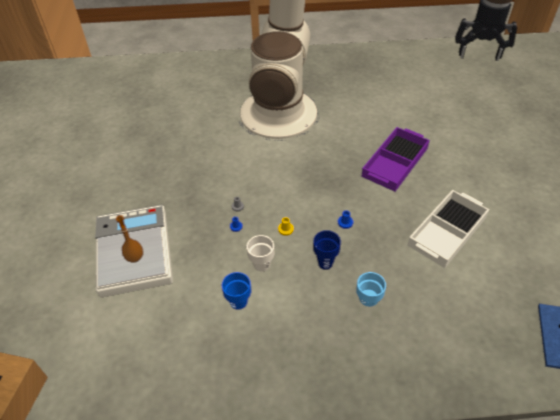

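View pics/a_top.png

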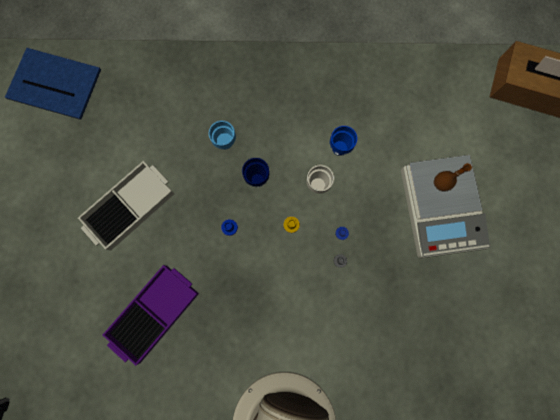

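View pics/a_wrist.png

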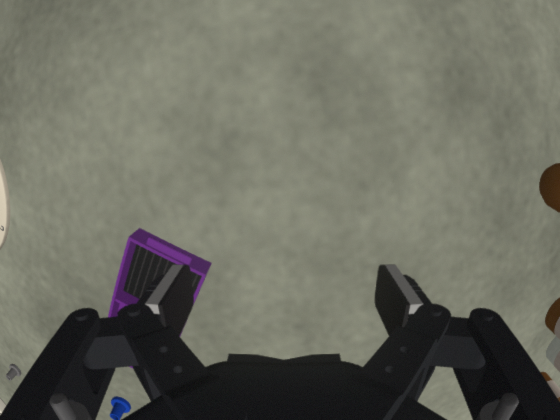

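```bash
cat > h.py <<'E'
import numpy as np, cv2
from scipy.spatial.transform import Rotation as R
from scipy.optimize import least_squares
from workcell import get_obs, cams, bot
def cloud(c):
    z=c["range_z"].astype(float); v,u=np.mgrid[:420,:560]
    x=(u-c["cx"])/c["fx"]; y=(v-c["cy"])/c["fy"]
    P=np.stack([x*z,-y*z,-z],-1)
    W=P@R.from_euler("xyz",c["attitude"],degrees=True).as_matrix().T+c["eye"]
    W[z==0]=np.nan
    return W
def circ(P,r):
    f=lambda p:np.hypot(P[:,0]-p[0],P[:,1]-p[1])-r
    s=least_squares(f,P[:,:2].mean(0),loss="soft_l1",f_scale=.001)
    return s.x,np.sqrt(np.mean(f(s.x)**2))
names=["tray","beaker_deep_center","beaker_medium_center","beaker_shallow_center","stopper_large_center","stopper_small_center","beaker_white_center","stopper_yellow_center","balance","flask_center"]
E
python3 - <<'E'
from h import *
np.set_printoptions(precision=4,suppress=True)
for n in ["top","scene"]:
    c=cams.camera(n)
    W=cloud(c)
    print(n,"bench z",np.nanmedian(W[200:400,200:400,2]))
    for l in names:
        d=cams.find_in(l,c)
        print(l,[(np.round(k["at"],4),round(k["confidence"],2)) for k in d[:3]])
        if n=="top" or 1:
            h={"beaker_deep_center":.092,"beaker_medium_center":.076,"beaker_shallow_center":.060,"beaker_white_center":.076}.get(l)
            if h and d:
              for k in d[:3]:
                a=k["at"]
                m=(np.hypot(W[...,0]-a[0],W[...,1]-a[1])<.06)&(abs(W[...,2]-h)<.004)
                if m.sum()>8: print("   rim",circ(W[m],.0305),m.sum(), W[m][:,2].max())
            if "stopper" in l:
              for k in d[:3]:
                a=k["at"]; m=(np.hypot(W[...,0]-a[0],W[...,1]-a[1])<.035)&(W[...,2]>.025)
                if m.sum(): print("   plugtop",W[m].mean(0),m.sum(),W[m][:,2].max())
                m=(np.hypot(W[...,0]-a[0],W[...,1]-a[1])<.035)&(W[...,2]>.005)
                if m.sum(): q=W[m];print("   ext",q.min(0),q.max(0),(q.min(0)+q.max(0))/2)
E
```

```text
top bench z -0.0004283516307754809
tray [(array([0.5089, 0.4018, 0.0058]), 0.88), (array([0.246 , 0.326 , 0.0084]), 0.73)]
beaker_deep_center [(array([0.5941, 0.0771, 0.0645]), 0.86)]
   rim (array([0.5795, 0.0732]), np.float64(0.0009230135944777052)) 109 0.09527828197573207
beaker_medium_center [(array([ 0.6805, -0.1434,  0.0459]), 0.83)]
   rim (array([ 0.6672, -0.1378]), np.float64(0.0010562991249853009)) 108 0.07884391121681611
beaker_shallow_center [(array([0.6908, 0.1623, 0.0311]), 0.73)]
   rim (array([0.6828, 0.1608]), np.float64(0.0010759620804072399)) 102 0.0634216079308002
stopper_large_center [(array([0.4557, 0.1393, 0.0058]), 0.79)]
   plugtop [0.4563 0.1404 0.0333] 65 0.04095272100368352
   ext [0.4369 0.12   0.005 ] [0.4751 0.1601 0.041 ] [0.456 0.14  0.023]
stopper_small_center []
beaker_white_center [(array([ 0.5801, -0.0829,  0.0496]), 0.8)]
   rim (array([ 0.5677, -0.0801]), np.float64(0.0009473713825417149)) 110 0.07806917761964871
stopper_yellow_center [(array([ 0.4667, -0.0123,  0.008 ]), 0.61)]
   plugtop [ 0.4649 -0.0136  0.0336] 64 0.042174463825596975
   ext
[... 1134 characters left out ...]
op [ 0.4484 -0.1401  0.032 ] 41 0.03823687000629272
   ext [ 0.4257 -0.168   0.005 ] [ 0.4784 -0.1116  0.0382] [ 0.4521 -0.1398  0.0216]
beaker_white_center [(array([ 0.56  , -0.0748,  0.0525]), 0.56)]
   rim (array([ 0.5701, -0.0803]), np.float64(0.0015192336312699326)) 144 0.07994254055680083
stopper_yellow_center [(array([ 0.4769, -0.0137,  0.0099]), 0.57)]
   plugtop [ 0.4685 -0.014   0.0345] 73 0.04455429737380623
   ext [ 0.4491 -0.0436  0.0052] [0.5097 0.0149 0.0446] [ 0.4794 -0.0144  0.0249]
balance [(array([ 0.5559, -0.3768,  0.059 ]), 0.91), (array([0.5759, 0.0759, 0.0677]), 0.65)]
flask_center [(array([ 0.5681, -0.3661,  0.1073]), 0.81), (array([ 0.5619, -0.0757,  0.0548]), 0.59)]
```

Run:
```python
from h import *
np.set_printoptions(precision=4,suppress=True)
for n in ["top","scene"]:
    c=cams.camera(n); W=cloud(c)
    m=(np.hypot(W[...,0]-.51,W[...,1]-.40)<.16)&(W[...,2]>.024)&(W[...,2]<.04)
    q=W[m][:,:2]
    r=cv2.minAreaRect((q*1000).astype(np.float32)); print(n,m.sum(),r)
    print(cv2.boxPoints(r))
    # fit: rect wall outline 208x106 (walls 4) + divider, distance-to-segments ICP
    def res(p):
        cth,s=np.cos(p[2]),np.sin(p[2]); d=q-p[:2]; x=d[:,0]*cth+d[:,1]*s; y=-d[:,0]*s+d[:,1]*cth
        # segment centrelines
        def seg(ax,ay,bx,by):
            t=np.clip(((x-ax)*(bx-ax)+(y-ay)*(by-ay))/((bx-ax)**2+(by-ay)**2),0,1)
            return np.hypot(x-ax-t*(bx-ax),y-ay-t*(by-ay))
        X,Y=.102,.051
        D=np.min([seg(-X,-Y,X,-Y),seg(-X,Y,X,Y),seg(-X,-Y,-X,Y),seg(X,-Y,X,Y),seg(0,-Y,0,Y)],0)
        return np.maximum(D-.001,0)
    best=None
    for yaw in np.radians([110,120,130,140,150]):
        s=least_squares(res,[.51,.40,yaw],loss="soft_l1",f_scale=.003)
        if best is None or s.cost<best.cost: best=s
    p=best.x; print("fit",p[:2],np.degrees(p[2]),best.cost)
    for sx in(.051,-.051):
        print(" bay",sx,p[:2]+sx*np.array([np.cos(p[2]),np.sin(p[2])]))
    a=[.452,-.14]
    m=(np.hypot(W[...,0]-a[0],W[...,1]-a[1])<.03)&(W[...,2]>.004); q2=W[m]; print("small",q2.min(0),q2.max(0),q2[q2[:,2]>.022].mean(0),np.median(q2,0))
```

```text
top 958 ((507.0162353515625, 394.88787841796875), (109.21739196777344, 230.4871063232422), 44.30402374267578)
[[387.4422 439.2189]
 [548.4295 274.2722]
 [626.5903 350.5569]
 [465.603  515.5035]]
fit [0.5069 0.3941] 134.33640638947963 0.002913744846321287
 bay 0.051 [0.4713 0.4306]
 bay -0.051 [0.5426 0.3576]
small [ 0.4303 -0.1558  0.0044] [ 0.4604 -0.1138  0.0364] [ 0.4452 -0.1391  0.0312] [ 0.4434 -0.138   0.0096]
scene 908 ((507.898681640625, 394.50445556640625), (107.93860626220703, 233.85975646972656), 44.519832611083984)
[[387.4321 440.0355]
 [551.4042 273.2916]
 [628.3653 348.9734]
 [464.3931 515.7173]]
fit [0.5098 0.3937] 134.31466127904153 0.0030092772363751377
 bay 0.051 [0.4741 0.4302]
 bay -0.051 [0.5454 0.3572]
small [ 0.4273 -0.1655  0.004 ] [ 0.4745 -0.1123  0.0387] [ 0.4488 -0.1396  0.0306] [ 0.4533 -0.1398  0.0127]
```

```bash
cat >> h.py <<'E'
np.set_printoptions(precision=4,suppress=True)
def pose():
    o=get_obs(); return o,np.array(o["ee_pos"]),R.from_euler("xyz",o["tcp_rot"],degrees=True)
def plan(*wps):
    """wps: (x,y,z,jawdeg or None)"""
    o,p,Rc=pose(); M=Rc.as_matrix()
    print("t",o["time"],"tcp",p,"jaw",np.degrees(np.arctan2(M[1,1],M[0,1])),"q6",o["q"][5],"F",o["wrist_force"],"open",o["opening"])
    for x,y,z,j in wps:
        c=[]
        j0=np.degrees(np.arctan2(M[1,1],M[0,1])) if j is None else j
        for jj in (j0,j0+180):
            a=np.radians(jj); X=np.array([0,0,-1.]); Y=np.array([np.cos(a),np.sin(a),0]); Z=np.cross(X,Y)
            rv=(Rc.inv()*R.from_matrix(np.stack([X,Y,Z],1))).as_rotvec(); c.append(rv)
        rv=min(c,key=np.linalg.norm); alt=max(c,key=np.linalg.norm)
        print("shift",np.round(M.T@(np.array([x,y,z])-p)*1000,1),"turn",np.round(rv,3),"alt",np.round(alt,3))
E
python3 - <<'E'
from h import *
plan((.458,.140,.23,None),(.458,.140,.23,44.3),(.458,.14,.013,44.3),(.458,.14,.013,134.3))
E
```

```text
t 1.35 tcp [0.121  0.5365 0.2313] jaw 77.29015302458768 q6 90.0012804504083 F [-0.308   0.1629 -0.5839] open 0.08548821856955033
shift [   1.3 -312.7  416. ] turn [-0. -0.  0.] alt [3.142 0.    0.   ]
shift [   1.3 -312.7  416. ] turn [ 0.576 -0.     0.   ] alt [-2.566 -0.    -0.   ]
shift [ 218.3 -312.7  416. ] turn [ 0.576 -0.     0.   ] alt [-2.566 -0.    -0.   ]
shift [ 218.3 -312.7  416. ] turn [-0.995 -0.     0.   ] alt [2.147 0.    0.   ]
```

Request:
apply_moves:
  rows:
    - [[0,-15,20,0,0,0,0.6],[0,-45,60,0,0,0,0.6],[0,-75,100,0,0,0,0.6],[0,-105,140,0,0,0,0.6],[0,-135,180,0,0,0,0.6],[0,-165,220,0,0,0,0.6],[0,-195,260,0,0,0,0.6],[0,-225,300,0,0,0,0.6],[0,-255,340,0,0,0,0.6],[0,-285,380,0,0,0,0.6],[50,-305,405,0,0,0,0.6],[90,-312,415,0,0,0,0.6],[120,-313,416,0,0,0,0.6],[120,-313,416,0,0,0,0.6],[120,-313,416,0,0,0,0.6]]

```text
time: 2.85
ee_pos: [0.4579, 0.1398, 0.1122]
tcp_rot: [139.8, 90.0, 127.1]
wrist_force: [-0.4, 0.4, 0.7]
opening: 0.0509
```

Run:
```python
from h import *
c=cams.camera("wrist"); cv2.imwrite("pics/b_wrist.png",c["pixels"][:,:,::-1])
plan((.458,.14,.013,77.3),(.458,.14,.013,44.3))
```

```text
t 2.9 tcp [0.4585 0.1402 0.1133] jaw 77.31494373097499 q6 29.681236613718077 F [-0.006   0.4534  0.9286] open 0.05112678647598877
shift [100.3  -0.4  -0.6] turn [ 0.     0.002 -0.001] alt [-3.141  0.002  0.003]
shift [100.3  -0.4  -0.6] turn [ 0.576  0.001 -0.002] alt [-2.565  0.002  0.002]
```

View pics/b_wrist.png

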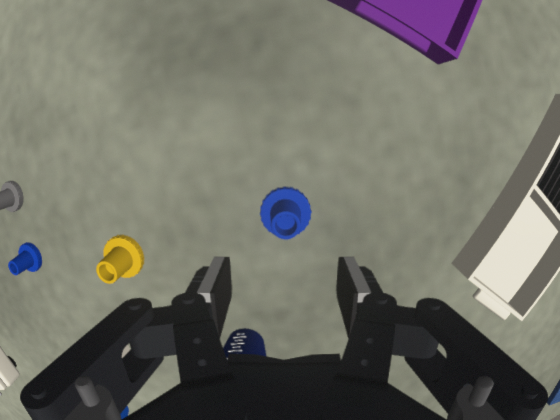

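```bash
cat >> h.py <<'E'
def wray(c,u,v,z):
    dx,dy=u-c["cx"],v-c["cy"]; r=np.hypot(dx,dy); th=r/c["fx"]
    d=np.array([np.sin(th)*dx/max(r,1e-9),-np.sin(th)*dy/max(r,1e-9),-np.cos(th)])
    d=R.from_euler("xyz",c["attitude"],degrees=True).apply(d); e=c["eye"]
    return e+d*(z-e[2])/d[2]
E
python3 - <<'E'
from h import *
c=cams.camera("wrist")
# head outline: blue mask near
hsv=cv2.cvtColor(c["pixels"],cv2.COLOR_RGB2HSV); m=cv2.inRange(hsv,(105,120,60),(130,255,255)); m[:150]=0;m[250:]=0;m[:,:240]=0;m[:,340:]=0
v,u=np.nonzero(m); print(len(u))
P=np.array([wray(c,a,b,.009) for a,b in zip(u,v)]); 
hull=cv2.convexHull((P[:,:2]*1e4).astype(np.int32)); print("head ctr",np.array(cv2.minEnclosingCircle(hull)[0])/1e4,cv2.minEnclosingCircle(hull)[1]/1e4)
print("plug", wray(c,286,222,.039))
E
```

```text
1971
head ctr [0.4598 0.1408] 0.02107384338378906
plug [0.4585 0.1419 0.039 ]
```

Request:
apply_moves:
  rows:
    - [[30,0.5,0,0,0,0,0.6],[60,0.5,0,0,0,0,0.6],[80,0.5,0,0,0,0,0.6],[95,0.5,0,0,0,0,0.6],[100,0.5,0,0,0,0,0.6],[100,0.5,0,0,0,0,0.6],[100,0.5,0,0,0,0,0],[100,0.5,0,0,0,0,0],[100,0.5,0,0,0,0,0],[100,0.5,0,0,0,0,0],[100,0.5,0,0,0,0,0],[100,0.5,0,0,0,0,0]]
  newtons: 40

```text
time: 4.15
ee_pos: [0.4601, 0.1414, 0.0153]
tcp_rot: [33.1, 89.7, 20.5]
wrist_force: [-1.5, 0.3, 5.9]
opening: 0.0214
```

Run:
```python
from h import *
import math
y=math.radians(134.3); T=np.array([.508,.394]); ux=np.array([math.cos(y),math.sin(y)]); uy=np.array([-ux[1],ux[0]])
g=T-.051*ux+.024*uy; s=T-.051*ux-.026*uy; b=T+.051*ux
print(g,s,b)
plan((*g,.15,134.3),(*g,.019,134.3))
```

```text
[0.5264 0.3407] [0.5622 0.3757] [0.4724 0.4305]
t 4.15 tcp [0.4601 0.1414 0.0153] jaw 77.33810355531 q6 29.73237437938325 F [-1.4703  0.2733  5.9366] open 0.02140209489638394
shift [-134.   209.5   21.7] turn [-0.994  0.006 -0.   ] alt [ 2.147 -0.001 -0.007]
shift [ -3.  209.1  21.1] turn [-0.994  0.006 -0.   ] alt [ 2.147 -0.001 -0.007]
```

Request:
apply_moves:
  rows:
    - [[-20,0,0,0,0,0,0],[-60,0,0,0,0,0,0],[-100,15,1,-0.1,0,0,0],[-130,40,4,-0.2,0,0,0],[-134,70,8,-0.32,0,0,0],[-134,100,11,-0.44,0,0,0],[-134,130,14,-0.56,0,0,0],[-134,160,17,-0.68,0,0,0],[-134,185,19,-0.8,0,0,0],[-134,200,21,-0.92,0,0,0],[-134,209,21.5,-0.994,0,0,0],[-110,209.5,21.5,-0.994,0.006,0,0],[-80,209.5,21.5,-0.994,0.006,0,0],[-60,209.5,21.5,-0.994,0.006,0,0],[-60,209.5,21.5,-0.994,0.006,0,0]]

```text
time: 5.65
ee_pos: [0.5254, 0.3401, 0.0733]
tcp_rot: [162.6, 89.7, -153.1]
wrist_force: [0.0, 0.2, -0.4]
opening: 0.0205
```

Run:
```python
from h import *
plan((.5264,.3407,.021,134.3))
c=cams.camera("wrist"); cv2.imwrite("pics/c_wrist.png",c["pixels"][:,:,::-1])
```

```text
t 5.65 tcp [0.5254 0.3401 0.0733] jaw 134.2862524783702 q6 -11.380634640229461 F [ 0.0222  0.1626 -0.3977] open 0.020534173142535715
shift [52.3 -0.4  1.3] turn [-0.    -0.004 -0.001] alt [ 3.141 -0.002  0.007]
```

View pics/c_wrist.png

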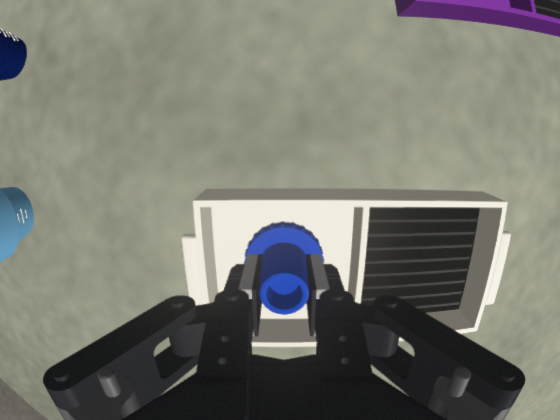

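Request:
apply_moves:
  rows:
    - [[20,0,1,0,0,0,0],[38,0,1,0,0,0,0],[48,0,1,0,0,0,0],[53,0,1,0,0,0,0],[53,0,1,0,0,0,0],[53,0,1,0,0,0,0.5],[53,0,1,0,0,0,0.5],[53,0,1,0,0,0,0.5],[43,0,1,0,0,0,0.5],[20,0,1,0,0,0,0.5],[-20,0,1,0,0,0,0.6],[-60,0,1,0,0,0,0.6],[-60,0,1,0,0,0,0.6]]

```text
time: 7.0
ee_pos: [0.529, 0.3426, 0.143]
tcp_rot: [-7.8, 89.6, 36.5]
wrist_force: [1.3, 0.1, -0.0]
opening: 0.0511
```

Run:
```python
from h import *
c=cams.camera("wrist"); cv2.imwrite("pics/d_wrist.png",c["pixels"][:,:,::-1])
plan((.4465,-.1395,.23,134.3),(.4465,-.1395,.1,134.3),(.4465,-.1395,.1,70))
```

```text
t 7.05 tcp [0.5283 0.3422 0.1399] jaw 134.2878173616321 q6 -11.369429148666978 F [ 0.3952 -0.4582 -0.5838] open 0.051278156204327796
shift [ -91.7 -287.7 -394.5] turn [-0.     0.004  0.   ] alt [ 3.141  0.001 -0.007]
shift [  38.3 -287.7 -395.1] turn [-0.     0.004  0.   ] alt [ 3.141  0.001 -0.007]
shift [  38.3 -287.7 -395.1] turn [ 1.122  0.004 -0.002] alt [-2.02   0.002  0.005]
```

View pics/d_wrist.png

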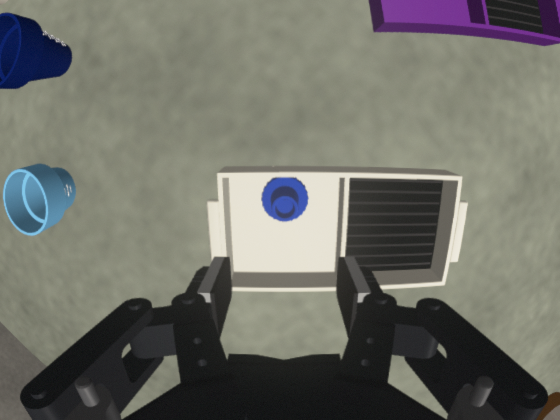

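Request:
apply_moves:
  rows:
    - [[-20,-10,-14,0,0,0,0.5],[-40,-30,-40,0,0,0,0.5],[-40,-55,-75,0,0,0,0.5],[-40,-80,-110,0,0,0,0.5],[-40,-105,-145,0,0,0,0.5],[-40,-130,-180,0,0,0,0.5],[-40,-155,-215,0,0,0,0.5],[-40,-180,-250,0,0,0,0.5],[-40,-205,-285,0,0,0,0.5],[-40,-230,-320,0,0,0,0.5],[-40,-255,-350,0,0,0,0.5],[-20,-275,-378,0,0,0,0.5],[10,-286,-392,0,0,0,0.5],[38,-288,-395,0,0,0,0.5],[38,-288,-395,0,0.004,0,0.5],[38,-288,-395,0,0.004,0,0.5]]

```text
time: 8.65
ee_pos: [0.4465, -0.1394, 0.1005]
tcp_rot: [106.7, 90.0, 151.0]
wrist_force: [0.4, 0.3, 0.1]
opening: 0.0424
```

Run:
```python
from h import *
c=cams.camera("wrist"); cv2.imwrite("pics/e_wrist.png",c["pixels"][:,:,::-1])
plan((.4465,-.1395,.013,134.3))
hsv=cv2.cvtColor(c["pixels"],cv2.COLOR_RGB2HSV); m=cv2.inRange(hsv,(105,120,60),(130,255,255)); m[:150]=0;m[250:]=0;m[:,:220]=0;m[:,350:]=0
v,u=np.nonzero(m); print(len(u))
P=np.array([wray(c,a,b,.008) for a,b in zip(u,v)]); 
hull=cv2.convexHull((P[:,:2]*1e4).astype(np.int32)); print("head ctr",np.array(cv2.minEnclosingCircle(hull)[0])/1e4,cv2.minEnclosingCircle(hull)[1]/1e4)
```

```text
t 8.7 tcp [ 0.4472 -0.1394  0.1014] jaw 134.31531388491078 q6 -61.63341832153416 F [ 1.3426 -0.201   0.9131] open 0.04259602727444549
shift [88.4  0.5 -0.6] turn [0.    0.001 0.001] alt [-3.141 -0.002  0.001]
1404
head ctr [ 0.4489 -0.1405] 0.017233967590332033
```

View pics/e_wrist.png

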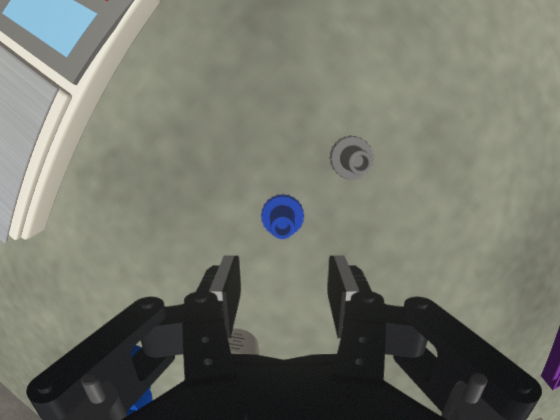

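Request:
apply_moves:
  rows:
    - [[30,-1,0,0,0,0,0.5],[60,-1,0,0,0,0,0.5],[78,-1,0,0,0,0,0.5],[86,-1,0,0,0,0,0.5],[86.5,-1,0,0,0,0,0.5],[86.5,-1,0,0,0,0,0],[86.5,-1,0,0,0,0,0],[86.5,-1,0,0,0,0,0],[86.5,-1,0,0,0,0,0],[86.5,-1,0,0,0,0,0],[60,-1,0,0,0,0,0],[20,-1,0,0,0,0,0],[-20,-1,0,0,0,0,0],[-50,-1,0,0,0,0,0],[-50,-1,0,0,0,0,0]]

```text
time: 10.2
ee_pos: [0.4498, -0.1407, 0.1567]
tcp_rot: [-60.4, 89.5, -16.1]
wrist_force: [0.5, 0.1, 0.6]
opening: 0.0156
```

Run:
```python
from h import *
plan((.5622,.3757,.15,134.3),(.5622,.3757,.021,134.3))
```

```text
t 10.2 tcp [ 0.4498 -0.1407  0.1567] jaw 134.30941943701072 q6 -61.69038613179909 F [0.4631 0.1298 0.6386] open 0.015568470692251266
shift [  6.3 291.  441.2] turn [0.    0.004 0.008] alt [-3.141 -0.012  0.007]
shift [135.3 292.  440.6] turn [0.    0.004 0.008] alt [-3.141 -0.012  0.007]
```

Request:
apply_moves:
  rows:
    - [[-20,10,15,0,0,0,0],[-30,30,45,0,0,0,0],[-30,50,78,0,0,0,0],[-30,72,111,0,0,0,0],[-30,94,144,0,0,0,0],[-30,116,177,0,0,0,0],[-30,138,210,0,0,0,0],[-30,160,243,0,0,0,0],[-30,182,276,0,0,0,0],[-30,204,309,0,0,0,0],[-30,226,342,0,0,0,0],[-30,248,375,0,0,0,0],[-20,268,405,0,0,0,0],[10,284,430,0,0.004,0.008,0],[45,291.5,440.5,0,0.004,0.008,0],[75,291.5,440.5,0,0.004,0.008,0],[75,291.5,440.5,0,0.004,0.008,0],[75,291.5,440.5,0,0.004,0.008,0]]

```text
time: 12.0
ee_pos: [0.5618, 0.3751, 0.0817]
tcp_rot: [150.6, 90.0, -165.1]
wrist_force: [0.6, 0.3, 0.5]
opening: 0.0154
```

Run:
```python
from h import *
c=cams.camera("wrist"); cv2.imwrite("pics/f_wrist.png",c["pixels"][:,:,::-1])
plan((.5622,.3757,.020,134.3))
```

```text
t 12.05 tcp [0.5625 0.3754 0.0832] jaw 134.29057648789208 q6 -10.57397564127101 F [0.1823 0.2706 0.2134] open 0.01547037923346609
shift [63.2  0.4 -0.2] turn [-0.     0.002  0.   ] alt [ 3.141  0.    -0.004]
```

View pics/f_wrist.png

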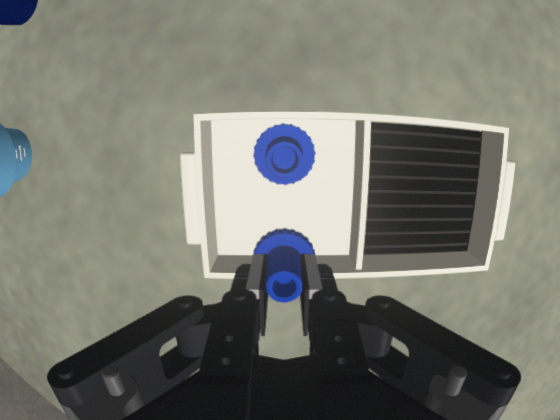

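Request:
apply_moves:
  rows:
    - [[20,0,-2,0,0,0,0],[45,0,-2,0,0,0,0],[58,0,-2,0,0,0,0],[63,0,-2,0,0,0,0],[63.5,0,-2,0,0,0,0],[63.5,0,-2,0,0,0,0.45],[63.5,0,-2,0,0,0,0.45],[63.5,0,-2,0,0,0,0.45],[50,0,-2,0,0,0,0.45],[20,0,-2,0,0,0,0.45],[-20,0,-2,0,0,0,0.6],[-60,0,-2,0,0,0,0.6],[-100,0,-2,0,0,0,1],[-100,0,-2,0,0,0,1]]

```text
time: 13.45
ee_pos: [0.5624, 0.3749, 0.1914]
tcp_rot: [-10.0, 89.3, 34.3]
wrist_force: [1.4, 0.0, 0.9]
opening: 0.0781
```

Run:
```python
from h import *
c=cams.camera("wrist"); cv2.imwrite("pics/g_wrist.png",c["pixels"][:,:,::-1])
c=cams.camera("top")
for l in names[4:6]:
    print(l,[(k["at"],k["confidence"]) for k in cams.find_in(l,c)])
plan((.5808,.0731,.19,134.3),(.5808,.0731,.13,134.3))
```

```text
stopper_large_center [([0.5276, 0.3378, 0.0153], 0.75), ([0.68, -0.142, 0.0495], 0.34)]
stopper_small_center [([0.5598, 0.3659, 0.0119], 0.56)]
t 13.65 tcp [0.5606 0.3737 0.1826] jaw 134.29438769871135 q6 -10.609070005491507 F [ 0.1321  0.3164 -0.5418] open 0.08538333698883628
shift [  -7.6 -229.3 -195.5] turn [-0.     0.001  0.   ] alt [ 3.141  0.    -0.002]
shift [  52.4 -229.3 -195.6] turn [-0.     0.001  0.   ] alt [ 3.141  0.    -0.002]
```

View pics/g_wrist.png

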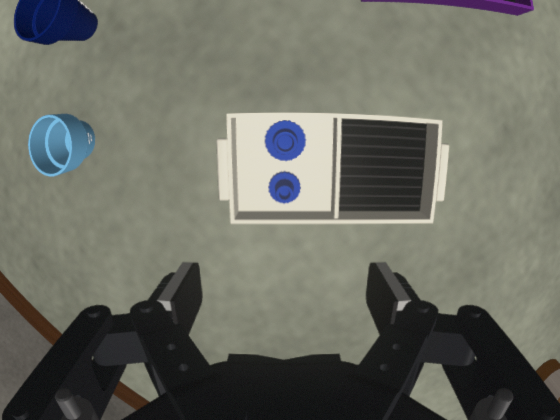

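Request:
apply_moves:
  rows:
    - [[0,-12,-10,0,0,0,1],[0,-40,-34,0,0,0,1],[0,-70,-60,0,0,0,1],[0,-100,-86,0,0,0,1],[0,-130,-111,0,0,0,1],[0,-160,-137,0,0,0,1],[0,-190,-162,0,0,0,1],[10,-215,-184,0,0,0,1],[25,-227,-194,0,0,0,1],[30,-229,-195.5,0,0,0,1],[30,-229,-195.5,0,0,0,1],[30,-229,-195.5,0,0,0,1]]

```text
time: 14.85
ee_pos: [0.5804, 0.0738, 0.1525]
tcp_rot: [14.1, 89.9, 58.5]
wrist_force: [-1.3, -0.4, 0.2]
opening: 0.0849
```

Run:
```python
from h import *
c=cams.camera("wrist"); cv2.imwrite("pics/i_wrist.png",c["pixels"][:,:,::-1])
plan((.5808,.0731,.058,134.3))
```

```text
t 14.9 tcp [0.5806 0.0741 0.1528] jaw 134.3467036213912 q6 -37.095376198752476 F [-0.7182  0.6379  0.3011] open 0.08555314107815122
shift [94.8 -0.8 -0.7] turn [0.001 0.002 0.   ] alt [-3.141 -0.     0.002]
```

View pics/i_wrist.png

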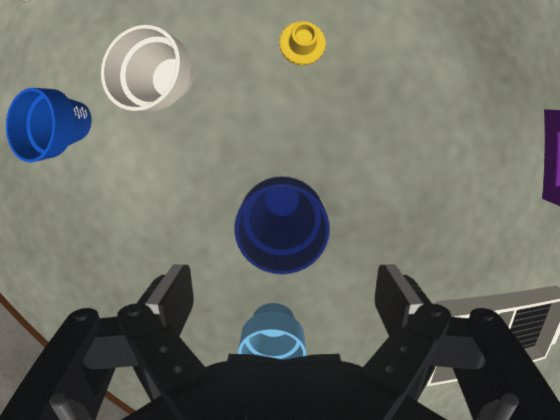

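```bash
cat >> h.py <<'E'
def wcloud(c):
    z=c["range_z"].astype(float); v,u=np.mgrid[:420,:560]
    dx,dy=u-c["cx"],v-c["cy"]; r=np.hypot(dx,dy)+1e-9; t=np.tan(r/c["fx"])
    P=np.stack([t*dx/r*z,-t*dy/r*z,-z],-1)
    W=P@R.from_euler("xyz",c["attitude"],degrees=True).as_matrix().T+c["eye"]; W[z==0]=np.nan
    return W
def rim(W,xy,h,rad=.05,tol=.003,rr=.0305):
    m=(np.hypot(W[...,0]-xy[0],W[...,1]-xy[1])<rad)&(abs(W[...,2]-h)<tol)
    q=W[m]
    if len(q)<8: return None
    return circ(q,rr),len(q),np.median(q[:,2])
E
python3 - <<'E'
from h import *
c=cams.camera("wrist"); W=wcloud(c)
print("bench",np.nanmedian(W[100:160,180:260,2]))
for h in (.09,.092,.094):print(rim(W,(.5808,.0731),h,tol=.002))
c=cams.camera("top");W=cloud(c);print(rim(W,(.58,.073),.092))
E
```

```text
bench -0.0003268449476617197
((array([0.5823, 0.0726]), np.float64(0.0009830261704426436)), 1179, np.float64(0.09113008249931709))
((array([0.5824, 0.0729]), np.float64(0.0009224505349760963)), 1268, np.float64(0.09146735464345503))
((array([0.5824, 0.0729]), np.float64(0.0008118109763040708)), 265, np.float64(0.09231318333796962))
None
```

Request:
apply_moves:
  rows:
    - [[25,-2,0.5,0,0,0,1],[50,-2,0.5,0,0,0,1],[75,-2,0.5,0,0,0,1],[90,-2,0.5,0,0,0,1],[95,-2,0.5,0,0,0,1],[95,-2,0.5,0,0,0,1],[95,-2,0.5,0,0,0,0.5],[95,-2,0.5,0,0,0,0.5],[95,-2,0.5,0,0,0,0.5],[95,-2,0.5,0,0,0,0.5],[95,-2,0.5,0,0,0,0.5]]

```text
time: 16.1
ee_pos: [0.5836, 0.0735, 0.0598]
tcp_rot: [-25.0, 89.7, 19.3]
wrist_force: [-0.4, 1.0, 6.5]
opening: 0.0627
```

Run:
```python
from h import *
c=cams.camera("wrist"); cv2.imwrite("pics/j_wrist.png",c["pixels"][:,:,::-1])
W=wcloud(c);print(rim(W,(.5808,.0731),.092))
plan((.4724,.4305,.23,134.3))
```

```text
((array([0.583 , 0.0719]), np.float64(0.0029904915588810665)), 3989, np.float64(0.09150796963894958))
t 16.15 tcp [0.5836 0.0735 0.0598] jaw 134.36894688994417 q6 -37.222582925049565 F [-0.2986  1.1191  4.8205] open 0.06236523969647557
shift [-170.1  332.7  170.9] turn [0.001 0.004 0.002] alt [-3.14  -0.003  0.007]
```

View pics/j_wrist.png

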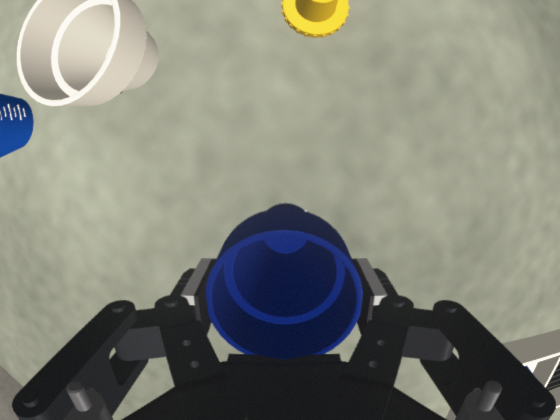

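Request:
apply_moves:
  rows:
    - [[-15,0,0,0,0,0,0.5],[-45,0,0,0,0,0,0.5],[-80,10,5,0,0,0,0.5],[-105,30,15,0,0,0,0.5],[-115,60,31,0,0,0,0.5],[-115,90,46,0,0,0,0.5],[-115,120,62,0,0,0,0.5],[-115,150,77,0,0,0,0.5],[-115,180,92,0,0,0,0.5],[-115,210,108,0,0,0,0.5],[-115,240,123,0,0,0,0.5],[-115,270,139,0,0,0,0.5],[-115,300,154,0,0,0,0.5],[-115,323,166,0,0.004,0.002,0.5],[-115,332,170.5,0,0.004,0.002,0.5],[-115,333,171,0,0.004,0.002,0.5],[-115,333,171,0,0.004,0.002,0.5]]

```text
time: 17.85
ee_pos: [0.4728, 0.4304, 0.1754]
tcp_rot: [-30.5, 90.0, 13.9]
wrist_force: [0.6, -0.0, -0.9]
opening: 0.0626
```

```bash
cat >> h.py <<'E'
def trayfit(W,p0=(.508,.394,np.radians(134.3)),zlo=.026,zhi=.040):
    p0=np.array(p0)
    d=W[...,:2]-p0[:2]; c0,s0=np.cos(p0[2]),np.sin(p0[2])
    lx=d[...,0]*c0+d[...,1]*s0; ly=-d[...,0]*s0+d[...,1]*c0
    m=(abs(lx)<.112)&(abs(ly)<.061)&(W[...,2]>zlo)&(W[...,2]<zhi); q=W[m][:,:2]
    def res(p):
        cth,s=np.cos(p[2]),np.sin(p[2]); d=q-p[:2]; x=d[:,0]*cth+d[:,1]*s; y=-d[:,0]*s+d[:,1]*cth
        def seg(ax,ay,bx,by):
            t=np.clip(((x-ax)*(bx-ax)+(y-ay)*(by-ay))/((bx-ax)**2+(by-ay)**2),0,1)
            return np.hypot(x-ax-t*(bx-ax),y-ay-t*(by-ay))
        X,Y=.102,.051
        D=np.min([seg(-X,-Y,X,-Y),seg(-X,Y,X,Y),seg(-X,-Y,-X,Y),seg(X,-Y,X,Y),seg(0,-Y,0,Y)],0)
        return np.maximum(D-.0015,0)
    s=least_squares(res,p0,loss="soft_l1",f_scale=.002)
    p=s.x; u=np.array([np.cos(p[2]),np.sin(p[2])])
    return p[:2],np.degrees(p[2]),"lined",p[:2]+.051*u,"plain",p[:2]-.051*u,len(q),s.cost
E
python3 - <<'E'
from h import *
c=cams.camera("wrist"); cv2.imwrite("pics/k_wrist.png",c["pixels"][:,:,::-1])
W=wcloud(c); print(trayfit(W,zlo=.030,zhi=.038))
o,p,_=pose();print(rim(W,p[:2],p[2]+.032,rad=.04))
plan((.4724,.4305,.066,134.3))
E
```

```text
(array([0.5096, 0.3955]), np.float64(134.3738227611283), 'lined', array([0.4739, 0.432 ]), 'plain', array([0.5452, 0.3591]), 3756, np.float64(0.026289494533312113))
((array([0.4723, 0.4288]), np.float64(0.0016735267678342199)), 3862, np.float64(0.20703086055298542))
t 17.9 tcp [0.4729 0.43   0.1754] jaw 134.3271456358231 q6 -2.041473554987348 F [-0.3898 -0.2005 -0.5685] open 0.062339655812791626
shift [109.4   0.7  -0.1] turn [0. 0. 0.] alt [-3.141 -0.     0.001]
```

View pics/k_wrist.png

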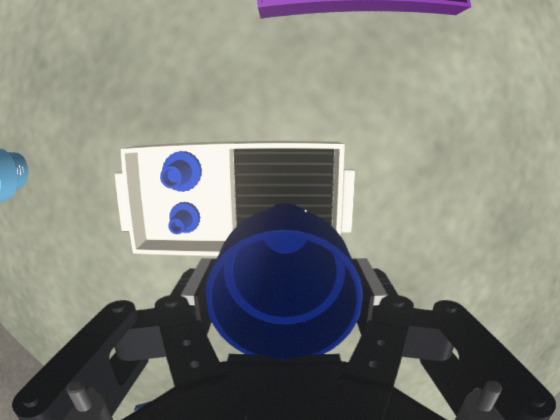

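Request:
apply_moves:
  rows:
    - [[25,0.5,1,0,0,0,0.5],[55,0.5,1,0,0,0,0.5],[80,0.5,1,0,0,0,0.5],[98,0.5,1,0,0,0,0.5],[106,0.5,1,0,0,0,0.5],[109,0.5,1,0,0,0,0.5],[109.5,0.5,1,0,0,0,0.5],[109.5,0.5,1,0,0,0,0.5]]

```text
time: 18.7
ee_pos: [0.4739, 0.4312, 0.0671]
tcp_rot: [-8.9, 89.9, 35.5]
wrist_force: [0.2, -0.4, 0.7]
opening: 0.0625
```

Lower another 1 mm, release, and retreat upward.

Request:
apply_moves:
  rows:
    - [[1.2,0,0,0,0,0,0.5],[1.2,0,0,0,0,0,0.5],[1.2,0,0,0,0,0,0.85],[1.2,0,0,0,0,0,1],[1.2,0,0,0,0,0,1],[1.2,0,0,0,0,0,1],[-15,0,0,0,0,0,1],[-45,0,0,0,0,0,1],[-80,0,0,0,0,0,1],[-115,0,0,0,0,0,1],[-115,0,0,0,0,0,1]]

```text
time: 19.8
ee_pos: [0.4749, 0.4322, 0.1878]
tcp_rot: [-3.4, 89.4, 40.9]
wrist_force: [0.8, -0.4, 0.0]
opening: 0.0854
```

Run:
```python
from h import *
c=cams.camera("wrist"); cv2.imwrite("pics/l_wrist.png",c["pixels"][:,:,::-1])
W=wcloud(c); print(trayfit(W,zlo=.030,zhi=.038))
print(rim(W,(.474,.431),.098))
plan((.669,-.138,.18,134.3),(.669,-.138,.18,90))
```

```text
(array([0.5093, 0.3953]), np.float64(134.71216660158314), 'lined', array([0.4734, 0.4315]), 'plain', array([0.5452, 0.359 ]), 4233, np.float64(0.03638432926778261))
((array([0.4732, 0.4308]), np.float64(0.000966863815470992)), 1080, np.float64(0.09744969188351085))
t 19.85 tcp [0.4745 0.4319 0.185 ] jaw 134.31069150714987 q6 -1.999153836185073 F [-0.1925  0.8901 -0.5767] open 0.08522365582906558
shift [   3.5 -543.6 -259. ] turn [0.    0.007 0.   ] alt [-3.141 -0.001  0.011]
shift [   3.5 -543.6 -259. ] turn [ 0.773  0.007 -0.002] alt [-2.368  0.003  0.008]
```

View pics/l_wrist.png

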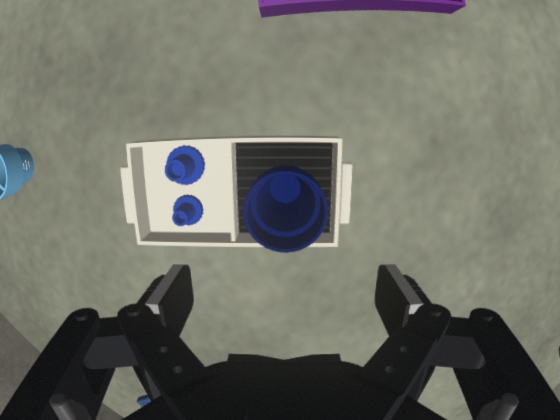

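Request:
apply_moves:
  rows:
    - [[0,-15,-7,0,0,0,1],[0,-48,-23,0,0,0,1],[0,-82,-39,0,0,0,1],[0,-116,-55,0,0,0,1],[0,-150,-71,0,0,0,1],[0,-184,-88,0,0,0,1],[0,-218,-104,0,0,0,1],[0,-252,-120,0,0,0,1],[0,-286,-136,0,0,0,1],[0,-320,-152,0,0,0,1],[0,-354,-169,0,0,0,1],[0,-388,-185,0,0,0,1],[0,-422,-201,0,0,0,1],[0,-456,-217,0,0,0,1],[0,-490,-233,0,0,0,1],[10,-520,-248,0,0.004,0,1],[30,-538,-257,0,0.007,0,1],[45,-544,-259,0,0.007,0,1],[45,-544,-259,0,0.007,0,1],[45,-544,-259,0,0.007,0,1]]

```text
time: 21.85
ee_pos: [0.6688, -0.1369, 0.1378]
tcp_rot: [124.8, 89.9, 169.1]
wrist_force: [0.2, 0.0, 0.6]
opening: 0.0854
```

Run:
```python
from h import *
c=cams.camera("wrist"); cv2.imwrite("pics/m_wrist.png",c["pixels"][:,:,::-1])
W=wcloud(c); r=rim(W,(.669,-.138),.076); print(r)
plan((*r[0][0],.043,134.3))
```

```text
((array([ 0.6705, -0.1388]), np.float64(0.0009465021219553794)), 1353, np.float64(0.0754264101925319))
t 21.9 tcp [ 0.6692 -0.1367  0.1389] jaw 134.38626088649426 q6 -55.934020721518294 F [0.8224 0.8785 0.5653] open 0.08521572998705171
shift [95.9 -2.3 -0.5] turn [0.002 0.    0.   ] alt [-3.14 -0.    0.  ]
```

View pics/m_wrist.png

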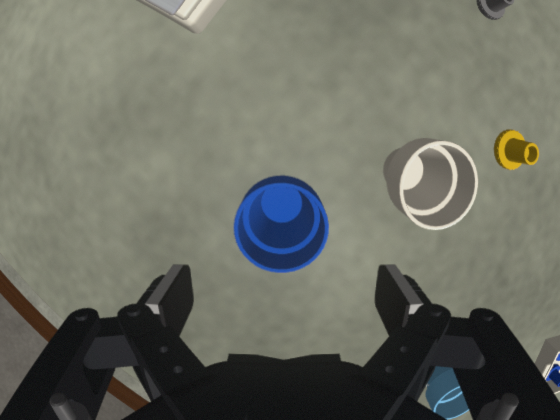

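Request:
apply_moves:
  rows:
    - [[25,-2.3,-0.5,0,0,0,1],[50,-2.3,-0.5,0,0,0,1],[75,-2.3,-0.5,0,0,0,1],[90,-2.3,-0.5,0,0,0,1],[95,-2.3,-0.5,0,0,0,1],[95,-2.3,-0.5,0,0,0,1],[95,-2.3,-0.5,0,0,0,0.5],[95,-2.3,-0.5,0,0,0,0.5],[95,-2.3,-0.5,0,0,0,0.5],[95,-2.3,-0.5,0,0,0,0.5],[95,-2.3,-0.5,0,0,0,0.5]]

```text
time: 23.0
ee_pos: [0.6714, -0.1388, 0.0461]
tcp_rot: [-51.1, 89.8, -6.7]
wrist_force: [-1.4, 0.8, 6.6]
opening: 0.0636
```

Run:
```python
from h import *
plan((.4732,.4308,.20,134.3))
```

```text
t 23.0 tcp [ 0.6714 -0.1388  0.0461] jaw 134.39205439426215 q6 -56.07587668397952 F [-1.4293  0.7622  6.5741] open 0.0635529285532202
shift [-154.7  545.2  257.1] turn [0.002 0.002 0.002] alt [-3.14  -0.004  0.003]
```

Request:
apply_moves:
  rows:
    - [[-15,0,0,0,0,0,0.5],[-50,0,0,0,0,0,0.5],[-90,0,0,0,0,0,0.5],[-125,5,2,0,0,0,0.5],[-150,25,12,0,0,0,0.5],[-155,60,28,0,0,0,0.5],[-155,95,45,0,0,0,0.5],[-155,130,61,0,0,0,0.5],[-155,165,78,0,0,0,0.5],[-155,200,94,0,0,0,0.5],[-155,235,111,0,0,0,0.5],[-155,270,127,0,0,0,0.5],[-155,305,144,0,0,0,0.5],[-155,340,160,0,0,0,0.5],[-155,375,177,0,0,0,0.5],[-155,410,193,0,0,0,0.5],[-155,445,210,0,0,0,0.5],[-155,480,226,0,0,0,0.5],[-155,515,243,0,0.002,0.002,0.5],[-155,530,250,0,0.002,0.002,0.5]]

```text
time: 25.0
ee_pos: [0.4776, 0.4176, 0.2016]
tcp_rot: [-2.9, 89.9, 41.7]
wrist_force: [-0.4, -1.1, -1.5]
opening: 0.0641
```

Run:
```python
from h import *
plan((.4735,.431,.18,134.3))
```

```text
t 25.0 tcp [0.4776 0.4176 0.2016] jaw 134.5186564543338 q6 -3.3503604909928626 F [-0.4378 -1.1186 -1.5234] open 0.06407706297498632
shift [21.6 12.4  6.4] turn [0.004 0.001 0.   ] alt [-3.138 -0.     0.002]
```

Request:
apply_moves:
  rows:
    - [[5,6,3,0.004,0,0,0.5],[15,12,6,0.004,0,0,0.5],[21,12.5,6.5,0.004,0,0,0.5],[21,12.5,6.5,0.004,0,0,0.5],[21,12.5,6.5,0.004,0,0,0.5]]

```text
time: 25.5
ee_pos: [0.4738, 0.4301, 0.1805]
tcp_rot: [-12.2, 89.9, 32.1]
wrist_force: [-0.1, 0.2, -0.3]
opening: 0.0638
```

Run:
```python
from h import *
c=cams.camera("wrist"); cv2.imwrite("pics/n_wrist.png",c["pixels"][:,:,::-1])
W=wcloud(c); o,p,_=pose(); 
for h in (.028,.03,.032): print("held",h,rim(W,p[:2],p[2]+h,rad=.036,tol=.002))
print("deep", rim(W,(.473,.431),.097,rad=.04))
for n in("top","scene"):
  c=cams.camera(n); cv2.imwrite(f"pics/n_{n}.png",c["pixels"][150:300,60:230,::-1] if n=="top" else c["pixels"][150:300,380:560,::-1])
plan((.4732,.4308,.094,134.3))
```

```text
held 0.028 ((array([0.4737, 0.4288]), np.float64(0.0012121483632799503)), 3406, np.float64(0.20966132224926276))
held 0.03 ((array([0.474, 0.429]), np.float64(0.0012091795416007117)), 3171, np.float64(0.2101039356813871))
held 0.032 ((array([0.474 , 0.4288]), np.float64(0.0017801951491765763)), 728, np.float64(0.21132775130750436))
deep ((array([0.4732, 0.4309]), np.float64(0.0008441265175904034)), 550, np.float64(0.09746563719684438))
t 25.65 tcp [0.4739 0.4306 0.1811] jaw 134.2399755355366 q6 -1.9782601638375046 F [ 0.5937 -0.1941 -0.7587] open 0.0639227599528052
shift [87.1  0.6 -0.6] turn [-0.001  0.002  0.   ] alt [ 3.141  0.    -0.003]
```

View pics/n_wrist.png

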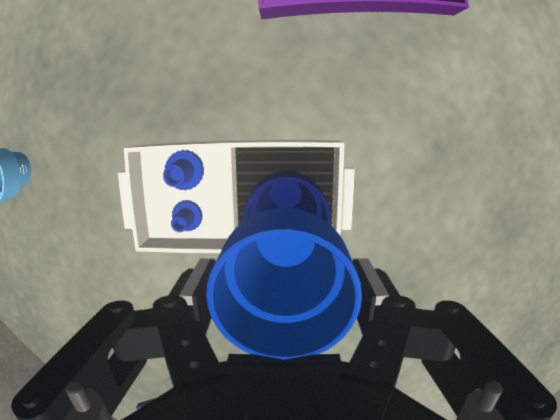

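Request:
apply_moves:
  rows:
    - [[15,1,0,0,0,0,0.5],[35,1,0,0,0,0,0.5],[50,1,0,0,0,0,0.5],[60,1,0,0,0,0,0.5],[68,1,0,0,0,0,0.5],[74,1,0,0,0,0,0.5],[78,1,0,0,0,0,0.5],[80,1,0,0,0,0,0.5],[80,1,0,0,0,0,0.5]]

```text
time: 26.55
ee_pos: [0.4734, 0.4315, 0.1011]
tcp_rot: [-3.3, 89.9, 40.9]
wrist_force: [0.3, -0.5, 0.1]
opening: 0.0638
```

Request:
apply_moves:
  rows:
    - [[1,0,0,0,0,0,0.5],[2,0,0,0,0,0,0.5],[3,0,0,0,0,0,0.5],[3.5,0,0,0,0,0,0.5],[3.5,0,0,0,0,0,0.5]]

```text
time: 27.05
ee_pos: [0.4737, 0.4316, 0.0983]
tcp_rot: [-8.3, 89.8, 35.9]
wrist_force: [-0.0, -1.7, 4.3]
opening: 0.0636
```

Request:
apply_moves:
  rows:
    - [[0,0,0,0,0,0,0.8],[0,0,0,0,0,0,1],[0,0,0,0,0,0,1],[0,0,0,0,0,0,1],[-15,0,0,0,0,0,1],[-45,0,0,0,0,0,1],[-80,0,0,0,0,0,1],[-110,0,0,0,0,0,1],[-110,0,0,0,0,0,1]]

```text
time: 27.95
ee_pos: [0.4743, 0.4323, 0.2146]
tcp_rot: [-3.5, 89.4, 40.8]
wrist_force: [0.8, 0.5, 0.2]
opening: 0.0855
```

Run:
```python
from h import *
c=cams.camera("wrist"); cv2.imwrite("pics/o_wrist.png",c["pixels"][:,:,::-1])
W=wcloud(c); print(trayfit(W,zlo=.030,zhi=.038))
for h in (.124,.128,.132): print(rim(W,(.474,.431),h,tol=.002))
plan((.6845,.1607,.18,134.3),(.6845,.1607,.12,134.3))
```

```text
(array([0.5096, 0.3953]), np.float64(134.3163394976298), 'lined', array([0.474 , 0.4318]), 'plain', array([0.5452, 0.3588]), 3346, np.float64(0.019242198514566947))
((array([0.4728, 0.4299]), np.float64(0.000681874356794713)), 265, np.float64(0.12427072563034733))
((array([0.4738, 0.431 ]), np.float64(0.0009382852703955087)), 1028, np.float64(0.12755003762835587))
None
t 28.0 tcp [0.4741 0.432  0.2118] jaw 134.23450417881662 q6 -1.8843008824821805 F [-0.501   0.8076  0.3715] open 0.08556146826664995
shift [  31.7 -341.2  -38.8] turn [-0.001  0.008  0.001] alt [ 3.14   0.001 -0.013]
shift [  91.7 -341.1  -39.3] turn [-0.001  0.008  0.001] alt [ 3.14   0.001 -0.013]
```

View pics/o_wrist.png

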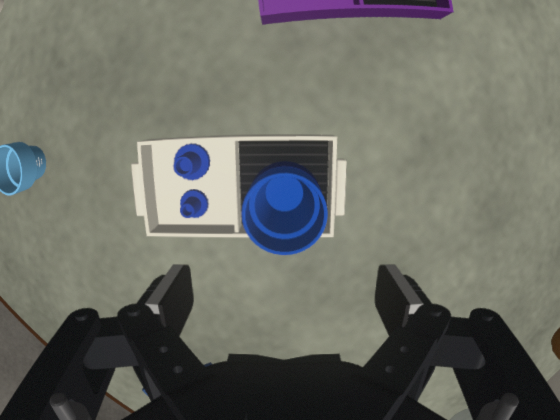

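Request:
apply_moves:
  rows:
    - [[0,-14,-1.5,0,0,0,1],[0,-45,-5,0,0,0,1],[0,-80,-9,0,0,0,1],[5,-115,-13,0,0,0,1],[10,-150,-17,0,0,0,1],[15,-185,-21,0,0,0,1],[20,-220,-25,0,0,0,1],[30,-255,-29,0,0,0,1],[45,-290,-33,0,0.004,0,1],[65,-318,-36,0,0.008,0,1],[82,-335,-38,0,0.008,0,1],[90,-341,-39,0,0.008,0,1],[90,-341,-39,0,0.008,0,1],[90,-341,-39,0,0.008,0,1]]

```text
time: 29.4
ee_pos: [0.6842, 0.1618, 0.1224]
tcp_rot: [-39.0, 89.9, 5.2]
wrist_force: [0.1, 0.0, 0.8]
opening: 0.0851
```

Run:
```python
from h import *
c=cams.camera("wrist"); cv2.imwrite("pics/p_wrist.png",c["pixels"][:,:,::-1])
W=wcloud(c); r=rim(W,(.6845,.1607),.060); print(r)
plan((*r[0][0],.028,134.3))
```

```text
((array([0.6863, 0.1604]), np.float64(0.0009373429597840695)), 1333, np.float64(0.05942905466434015))
t 29.45 tcp [0.6843 0.1621 0.123 ] jaw 134.30287971382543 q6 -30.97232545545846 F [ 0.9192  0.5434 -0.1306] open 0.08524873889027929
shift [95.  -2.5  0.1] turn [0.    0.002 0.001] alt [-3.142 -0.002  0.002]
```

View pics/p_wrist.png

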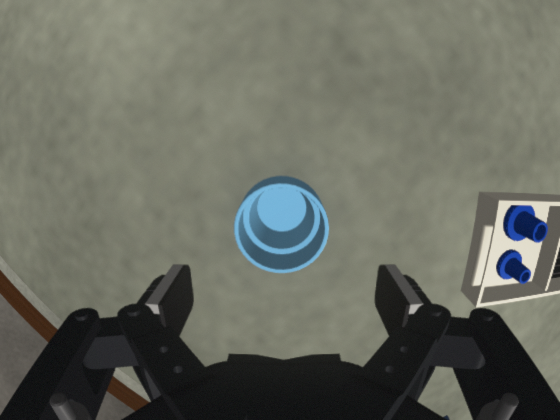

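Request:
apply_moves:
  rows:
    - [[25,-2.5,0,0,0,0,1],[50,-2.5,0,0,0,0,1],[75,-2.5,0,0,0,0,1],[90,-2.5,0,0,0,0,1],[94.5,-2.5,0,0,0,0,1],[94.5,-2.5,0,0,0,0,1],[94.5,-2.5,0,0,0,0,0.5],[94.5,-2.5,0,0,0,0,0.5],[94.5,-2.5,0,0,0,0,0.5],[94.5,-2.5,0,0,0,0,0.5],[94.5,-2.5,0,0,0,0,0.5],[94.5,-2.5,0,0,0,0,0.5]]

```text
time: 30.65
ee_pos: [0.6872, 0.1607, 0.0305]
tcp_rot: [-29.6, 89.7, 14.7]
wrist_force: [0.4, 0.1, 5.5]
opening: 0.0616
```

Run:
```python
from h import *
plan((.4742,.4315,.22,134.3))
```

```text
t 30.65 tcp [0.6872 0.1607 0.0305] jaw 134.3037902313066 q6 -31.1494034415258 F [0.3843 0.0873 5.4752] open 0.06155723761239707
shift [-190.1  342.2   37.5] turn [0.    0.004 0.002] alt [-3.142 -0.004  0.007]
```

Request:
apply_moves:
  rows:
    - [[-15,0,0,0,0,0,0.5],[-50,0,0,0,0,0,0.5],[-90,5,0.5,0,0,0,0.5],[-130,20,2,0,0,0,0.5],[-165,45,5,0,0,0,0.5],[-185,75,8,0,0,0,0.5],[-190,110,12,0,0,0,0.5],[-190,145,16,0,0,0,0.5],[-190,180,20,0,0,0,0.5],[-190,215,24,0,0,0,0.5],[-190,250,27,0,0,0,0.5],[-190,285,31,0,0,0,0.5],[-190,315,34.5,0,0.003,0.001,0.5],[-190,335,37,0,0.004,0.002,0.5],[-188,341.5,37.5,0,0.004,0.002,0.5],[-185,342,37.5,0,0.004,0.002,0.5],[-185,342,37.5,0,0.004,0.002,0.5],[-185,342,37.5,0,0.004,0.002,0.5]]

```text
time: 32.45
ee_pos: [0.475, 0.4304, 0.2149]
tcp_rot: [-85.0, 90.0, -40.8]
wrist_force: [0.7, 0.0, -0.2]
opening: 0.0619
```

Run:
```python
from h import *
c=cams.camera("wrist"); cv2.imwrite("pics/q_wrist.png",c["pixels"][:,:,::-1])
W=wcloud(c); o,p,_=pose(); 
for h in (.026,.028,.03): print("held",h,rim(W,p[:2],p[2]+h,rad=.036,tol=.002))
print("med", rim(W,(.473,.431),.1275,rad=.04))
plan((.4738,.431,.1285,134.3))
```

```text
held 0.026 ((array([0.4741, 0.4287]), np.float64(0.001100144590667765)), 1573, np.float64(0.24117048432988647))
held 0.028 ((array([0.4747, 0.4292]), np.float64(0.0011423856021144057)), 3567, np.float64(0.24368867678163267))
held 0.03 ((array([0.475 , 0.4295]), np.float64(0.0011293585349090131)), 2994, np.float64(0.24398429931231747))
med ((array([0.4739, 0.431 ]), np.float64(0.000859516041110366)), 551, np.float64(0.12747874182891625))
t 32.5 tcp [0.475  0.4305 0.2149] jaw 134.2255134362655 q6 -2.0285451480544308 F [-0.1009  0.0058 -0.2828] open 0.06188550846275624
shift [86.4  1.3 -0.5] turn [-0.001  0.     0.001] alt [ 3.14   0.001 -0.   ]
```

View pics/q_wrist.png

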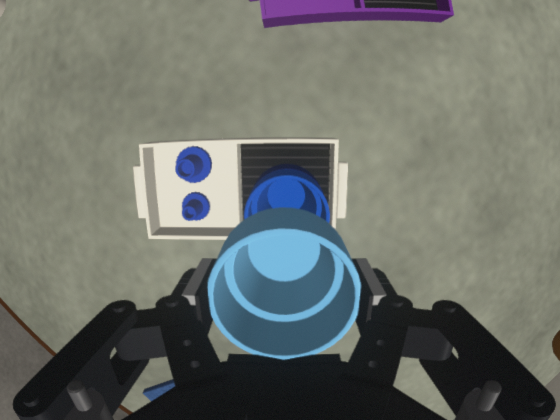

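Request:
apply_moves:
  rows:
    - [[15,1.3,-0.3,0,0,0,0.5],[35,1.3,-0.3,0,0,0,0.5],[52,1.3,-0.3,0,0,0,0.5],[64,1.3,-0.3,0,0,0,0.5],[72,1.3,-0.3,0,0,0,0.5],[78,1.3,-0.3,0,0,0,0.5],[81,1.3,-0.3,0,0,0,0.5],[83,1.3,-0.3,0,0,0,0.5],[83,1.3,-0.3,0,0,0,0.5]]

```text
time: 33.4
ee_pos: [0.474, 0.4313, 0.1322]
tcp_rot: [-41.7, 90.0, 2.5]
wrist_force: [0.8, -0.5, -0.4]
opening: 0.0622
```

Request:
apply_moves:
  rows:
    - [[1,0,0,0,0,0,0.5],[2,0,0,0,0,0,0.5],[3,0,0,0,0,0,0.5],[4,0,0,0,0,0,0.5],[4,0,0,0,0,0,0.5]]

```text
time: 33.9
ee_pos: [0.4741, 0.4314, 0.1285]
tcp_rot: [-26.2, 89.9, 18.0]
wrist_force: [-0.2, -0.8, 2.6]
opening: 0.062
```

Contact at the expected height (0.1285); release and retreat.

Request:
apply_moves:
  rows:
    - [[0.5,0,0,0,0,0,0.5],[0.5,0,0,0,0,0,0.8],[0.5,0,0,0,0,0,1],[0.5,0,0,0,0,0,1],[0.5,0,0,0,0,0,1],[-15,0,0,0,0,0,1],[-45,0,0,0,0,0,1],[-80,0,0,0,0,0,1],[-110,0,0,0,0,0,1],[-110,0,0,0,0,0,1]]

```text
time: 34.9
ee_pos: [0.4748, 0.4321, 0.2448]
tcp_rot: [-5.5, 89.5, 38.8]
wrist_force: [0.4, -0.1, 0.2]
opening: 0.0852
```

Run:
```python
from h import *
c=cams.camera("wrist"); cv2.imwrite("pics/r_wrist.png",c["pixels"][:,:,::-1])
W=wcloud(c); print(trayfit(W,zlo=.030,zhi=.038))
print(rim(W,(.474,.431),.158))
s=cams.camera("scene"); cv2.imwrite("pics/r_scene.png",cv2.resize(s["pixels"][100:310,80:500,::-1],(800,400)))
t=cams.camera("top"); W=cloud(t)
for l in names[1:]: print(l,[(np.round(k["at"],3),round(k["confidence"],2)) for k in cams.find_in(l,t)[:2]])
for xy in [(.568,-.080)]: print("white",rim(W,xy,.076,tol=.004))
m=(np.hypot(W[...,0]-.465,W[...,1]+.0136)<.035)&(W[...,2]>.025); print("yellow",W[m].mean(0))
plan((.47,.43,.3,None))
```

```text
(array([0.5098, 0.3954]), np.float64(134.34518860790624), 'lined', array([0.4741, 0.4318]), 'plain', array([0.5454, 0.3589]), 2737, np.float64(0.016711239008728666))
((array([0.4746, 0.4306]), np.float64(0.0009463014020208248)), 1083, np.float64(0.15742562150154513))
beaker_deep_center [(array([0.463, 0.406, 0.078]), 0.62)]
beaker_medium_center [(array([0.463, 0.403, 0.115]), 0.54)]
beaker_shallow_center [(array([0.475, 0.442, 0.13 ]), 0.61)]
stopper_large_center [(array([0.524, 0.336, 0.019]), 0.63)]
stopper_small_center [(array([ 0.378, -0.133,  0.006]), 0.5)]
beaker_white_center [(array([ 0.578, -0.081,  0.048]), 0.93)]
stopper_yellow_center [(array([ 0.468, -0.014,  0.006]), 0.5)]
balance [(array([ 0.496, -0.375,  0.05 ]), 0.94)]
flask_center [(array([ 0.559, -0.364,  0.105]), 0.57)]
white ((array([ 0.5677, -0.08  ]), np.float64(0.0010125636916250328)), 108, np.float64(0.07509169882603073))
yellow [ 0.4648 -0.0134  0.0337]
t 35.5 tcp [0.4739 0.4312 0.2382] jaw 134.22921108332298 q6 -1.9139553022408904 F [-0.2621 -0.8512 -0.2422] open 0.08562926613060709
shift [-61.8   1.8  -3.6] turn [0.    0.001 0.001] alt [-3.142 -0.001  0.001]
```

View pics/r_wrist.png

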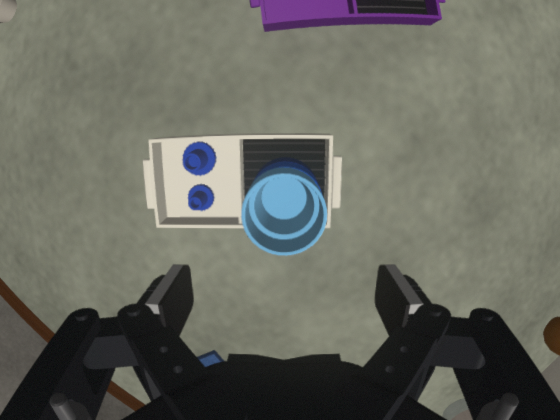

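View pics/r_scene.png

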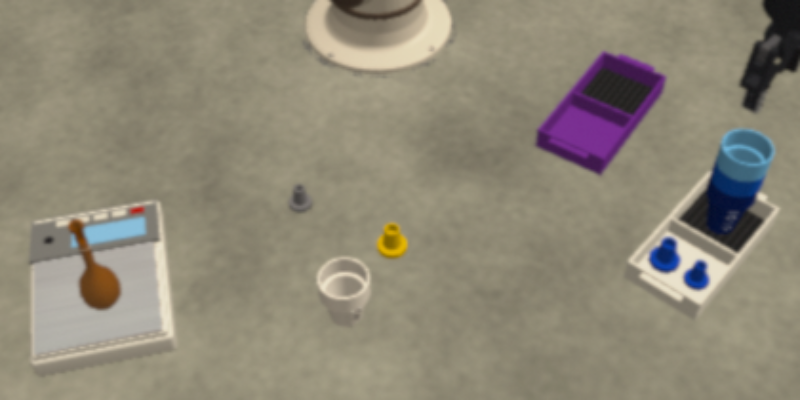

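```bash
python3 -c "
from workcell import bot
print(bot.job_done())"
```

```text
the job is handed in; nothing more can be done
None
```

The job is done and handed in at about 35.5 s of the 144 s allowed. The three blue beakers are nested in the lined bay of the white tray (deep, medium, shallow from the bottom up), and both blue stoppers stand upright in the plain bay. The gripper is open and clear above the stack.

**Last checks:**
- **Stack height:** the rims measured 97.5, 127.5 and 157.4 mm above the bench, against 98, 128 and 158 mm expected when fully seated.
- **Stack position:** the measured axes agree within about 1 mm, and the stack stands about 1 mm from the bay centre.
- **Things not to move:** the white beaker and yellow stopper measured within 1 mm of where they started. The flask's detected position matched the first look to about 1 mm and it stands upright in the scene picture. All are well inside the 30 mm limit.

**One disagreement:** in the final top view the network reported the small stopper at the position of the grey look-alike. The wrist and scene pictures both show the small blue stopper in the plain bay, so I took that report as a mistake.

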